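Find and mark the balance point of a weighted turner

TASK

Slide the weighted turner along the knife edge of the stand until it balances level on its own with nothing touching it, leaving it so for a second; then press the red marking pin down firmly onto the shaft there and leave the pin down on the still-level turner. Handle the turner gently, never bring the pin down on a tilted turner, and leave the other things on the table alone.

Things in the scene. Friction and masses are not known exactly. Their poses are not given: they have to be found in the camera images.
- stand: Fixed balance stand: blue base 270 x 100 mm with a knife edge in the middle, topped by a small rocking brass saddle, between two aluminium cheeks (26 mm apart, 26 mm long, 120 mm high, bar across the top). White, rubber-topped rests 90 mm to either side, 8 mm lower than the crest, catch the tipping shaft (about 5 degrees). Origin under the base's centre; x axis runs along the shaft towards the handle, z up.
- edge (a point): Middle of the top of the brass saddle (30 mm along the shaft, 24 wide), the line it rocks on, 50 mm above the table; axes as the stand. A light damped spring centres the saddle: left to itself, the turner tilts 0.006 to 0.010 rad for each mm that its balance point lies off this line, down to a rest from about 12 mm on, and settles in half a second.
- turner_mid (a point): Weighted kitchen turner, a 400 mm bar, flat underneath, lying loose across the knife edge, 0.3 to 0.45 kg. Point half-way along, 6 mm above its underside; x axis to the handle, z up when level. Wooden shaft 22 mm wide, 12 thick, from x = -120 to +100 mm. A hidden steel core puts its balance point unseen somewhere at x = +10 to +50 mm.
- handle_end (a point): Centre of the flat outer end face of the turner's black handle (100 mm long, 30 wide, 26 high), 13 mm above the underside; x axis outward. At the start the handle hangs down on its rest, and the turner must slide 15 to 65 mm towards its blade side to balance. Sliding takes 1 to 4 N. A finger left touching the end holds it by friction: back off to see it tip.
- blade_end (a point): Outer end of the turner's slotted metal blade (80 mm long, 64 wide, 4 thick), 2 mm above the underside; 400 mm from handle_end. When its balance point is off the middle of the edge, its heavier side hangs down; balanced means that it lies level to the eye (within 0.03 rad).
- marker_top (a point): Centre of the top of the round red cap (32 mm wide, 12 thick) of the marking pin, upright in the stand's bar exactly above the middle of the knife edge; 164 mm above the table when up. Pushed straight down. The cap sits on the pin on a spring of 4 N per mm, 5 mm of travel.
- marker (a joint): Travel of the marking pin, in m: 0 up, as at the start; grows downwards; the tip meets a level shaft at 0.016. It slides with about 2.5 N of friction and stays where it is left. With the tip on the shaft, a push of 7 to 12 N on the cap makes the mark; more than 18 N between pin and shaft does damage.
- jam_jar: Bystander, to be left alone: jam jar, 72 mm wide, 105 high, dark red with white cap; origin under its centre.
- jar_lid: Bystander, to be left alone: loose white jar lid, disc 72 mm wide, 12 high; origin under its centre.
- spoon: Bystander, to be left alone: steel spoon lying flat; origin under its centre.
- mug: Bystander, to be left alone: blue mug, 80 mm wide, 90 high; origin under its centre.
- cutter: Bystander, to be left alone: copper ring-shaped biscuit cutter, 68 mm wide, 30 high; origin under its centre.
- rolling_pin: Bystander, to be left alone: wooden rolling pin lying flat, 320 mm long, 48 thick; origin under its centre.

How it is judged:
By the outcome, as a careful person would: the job done as asked, in the order asked, and still so for the second after the job is handed in, with the robot touching nothing.
It also fails if it takes over 58 s, if anything falls off the work surface, if the arm or the gripper's body presses on something with over 40 N, if the wrist force passes 120 N, or if a joint passes its speed limit or range.

ROBOT

A 6-joint arm with a two-finger parallel gripper is mounted at the origin on the work surface. World frame = base frame: x ahead of the robot, y to its left, z up, the work surface at z = 0. Lengths are in m, angles in rad, forces in N, time in s.
With the tool pointing down it reaches from about 0.275 to 0.975 m from the base axis. Payload 8.4 kg.
Tool frame: the origin (TCP) lies between the finger pads; the fingertips stand robot.finger_overhang ahead of it and the grasp point (between the pads) lies 2 mm behind it (robot.finger_overhang is the distance from the TCP to the fingertips, in m); x points along the fingers, y is the direction in which the jaws open and shut, and the axes are right-handed (so a half turn about x gives the same grasp; the last joint's range is limited). The gripper opens to 92 mm and grips with 3 to 60 N. Pads are 20 mm wide; open, the fingers measure 128 mm over their backs; the gripper's body (75 mm by 189 mm) begins 69 mm behind the grasp point.
Start: joints at [1.273, 0.353, 1.633, -0, 1.155, -0.002], TCP at [0.182, 0.598, 0.232] pointing down, gripper open.
Joint ranges: [-2.63, 2.63], [-0.92, 2.1], [0.06, 2.66], [-1.3, 4.44], [0, 2.69], [-3.02, 3.02]. Speed limits (rad/s): [2.22, 2.22, 2.79, 3.14, 3.14, 3.14].

INTERFACE

Orientations are given as a 3x3 rotation matrix whose columns are the frame's x, y, z axes.
In Python, from cell import readout, viewer, workorder, robot gives the robot as it stands.
- The arm moves only by the tool carry_out, never from a script. Its argument "increments" is a list that holds one entry, the list of rows, each a list of 6 numbers: the shift along the tool's x, y, z in m, then the turn, a rotation vector about the tool's x, y, z in degrees. In form: [[[x, y, z, ax, ay, az], ...]]. A call has 1 to 8 rows; each row shifts and turns the commanded pose from where the row before left it, along the tool's axes as they then stand; what a row does not reach is not made up. A row lasts 1/8 s, in which the tool goes at most 62.5 mm and 10.7 degrees, less where a joint would pass 70% of its speed; a pose out of reach is approached as far as the arm can. A call is refused whole if a number of a shift passes 0.0625 or a number of a turn 10.7, either way. A call with a gripper value outside its range is refused whole. "claw" is the gripper's target within -1 to 1 (shut at 1, half-way at 0, fully open at -1), set as the call begins (left out, the last holds). The fingers move at their own pace and stop on an object; "grip_force" is the grip in N (left out, the last holds). Time passes only in rows, so rows that do not move let the fingers close. It gives the time, the measured TCP pose, the force and the opening at its end, in the units of the state.
- readout.get_state(): the state, without advancing time (a new reading comes with each control period).
- viewer.capture(name): name is "scene" or "top" or "wrist"; returns the picture (420x560x3 uint8, blue, green, red); there is no depth.
- viewer.camera_model(name): a dict with "K" (3x3 intrinsics, pixels), "rvec" (rotation vector, rad) and "tvec" (3), from world to camera coordinates, as OpenCV has them. Camera axes: x right, y down, z forward; pixel columns grow to the right and rows downward; lengths in m; the calibration is good to about 2 mm. A picture is of the moment at which its call begins: read the wrist's pose just before it. camera_model takes no time and is no camera call; for the wrist camera it gives the pose at the moment of the call.
- workorder.job_done(): hands the job in, once; it reports no verdict.
The state is a dict: "clock": time; "qpos": joint angles; "qvel": joint speeds; "joint_efforts": joint torques, N m; "eef_pos": TCP position; "tcp_rot": TCP orientation; "force": force on the tool from outside, world axes, zero at the start; "wrist_torque": the same for the moment, N m; "opening": finger opening in m.
Only numpy, scipy, OpenCV 4.12 (cv2) and the standard library are available. Lean on these libraries where they do the work, as an engineer would, in place of code of your own. Each camera call takes 0.05 s, during which the arm holds its last target. There are 200 camera calls.

## Working session

There is one attempt and no reset: what is moved stays moved. The work goes in short steps, Python scripts to look and compute and a tool call to move; the robot and the scene stay as the last step left them, time stands still between calls to the robot, and variables do not carry over. Pictures are saved under pics/ and viewed, about 8 in all and at most 12, crops included, and the job is handed in when it is done.

Besides the shell and the picture viewer there is one more tool, called by a JSON object that holds its "method" and its "body", one argument or row to a line. carry_out: Moves the arm, as the interface text tells. Its arguments: {"type":"object","properties":{"increments":{"type":"array"},"claw":{"type":"number"},"grip_force":{"type":"number"}},"required":["increments"]}

```bash
ls; mkdir -p pics
python3 - <<'E'
from cell import readout, viewer, robot
import cv2, numpy as np
s=readout.get_state()
for k in s: print(k,np.round(s[k],4).tolist())
print(robot.finger_overhang)
a=viewer.capture("scene");b=viewer.capture("top")
cv2.imwrite("pics/scene0.png",a);cv2.imwrite("pics/top0.png",b)
for n in("scene","top"):
  m=viewer.camera_model(n);R=cv2.Rodrigues(np.array(m["rvec"]))[0];print(n,np.round(m["K"],1).tolist(),(-R.T@np.array(m["tvec"]).ravel()).round(3),R.round(3).tolist())
E
```

```text
pics
clock 0.0
qpos [1.2726, 0.3537, 1.6341, -0.0, 1.1552, -0.0024]
qvel [-0.0002, -0.0004, 0.0014, 0.001, 0.0009, -0.0016]
joint_efforts [-0.0047, -59.385, -33.4215, 0.0694, 0.0233, -0.0001]
eef_pos [0.182, 0.5974, 0.2309]
tcp_rot [[-0.0004, 0.2915, 0.9566], [-0.0013, 0.9566, -0.2915], [-1.0, -0.0014, 0.0]]
force [-0.2845, 0.5056, 1.0758]
wrist_torque [0.0465, -0.028, -0.026]
opening 0.0916
0.017
scene [[380.5, 0.0, 281.5], [0.0, 380.5, 215.4], [0.0, 0.0, 1.0]] [ 0.983 -0.604  0.753] [[0.749, 0.663, -0.008], [0.455, -0.522, -0.722], [-0.483, 0.537, -0.692]]
top [[391.1, 0.0, 282.0], [0.0, 391.1, 207.9], [0.0, 0.0, 1.0]] [ 0.414 -0.093  1.201] [[0.029, -1.0, -0.008], [-0.99, -0.028, -0.142], [0.141, 0.012, -0.99]]
```

View pics/scene0.png

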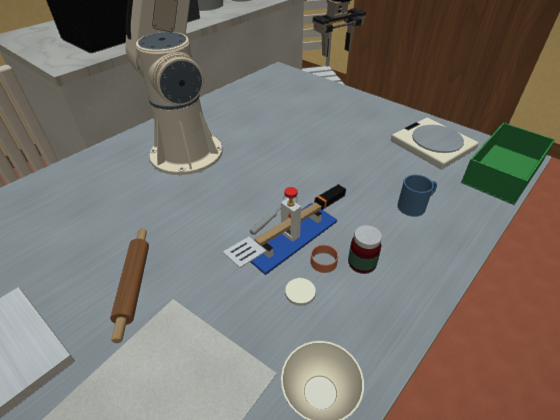

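View pics/top0.png

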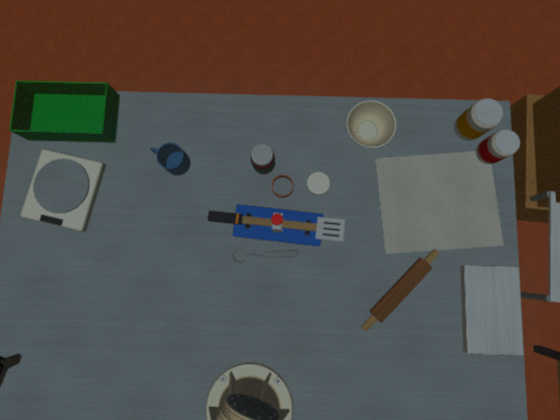

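The scene view shows the red cap at (291,191), the blue base, the handle end near (345,190) and the blade near (243,250). In the top view the cap is at (278,219), the handle end at (209,216) and the blade end at (345,230). The handle side is towards +y.

```bash
cat > h.py <<'E'
import cv2, numpy as np
def cam(m):
    R=cv2.Rodrigues(np.array(m["rvec"],float))[0];t=np.array(m["tvec"],float).ravel();return np.array(m["K"]),R,t
def ray(m,p):
    K,R,t=cam(m);d=R.T@np.linalg.inv(K)@np.array([p[0],p[1],1.]);return -R.T@t,d/np.linalg.norm(d)
def plane(m,p,z):
    o,d=ray(m,p);return o+d*(z-o[2])/d[2]
def proj(m,P):
    K,R,t=cam(m);q=(R@np.atleast_2d(P).T).T+t;q=q@K.T;return q[:,:2]/q[:,2:]
def tri(m1,p1,m2,p2):
    A=[];b=[]
    for m,p in((m1,p1),(m2,p2)):
        o,d=ray(m,p);Q=np.eye(3)-np.outer(d,d);A.append(Q);b.append(Q@o)
    x,_,_,_=np.linalg.lstsq(np.vstack(A),np.hstack(b),rcond=None)
    return x
def big(mask,roi=None):
    mask=mask.astype(np.uint8)
    if roi: 
        z=np.zeros_like(mask);x0,y0,x1,y1=roi;z[y0:y1,x0:x1]=mask[y0:y1,x0:x1];mask=z
    c=max(cv2.findContours(mask,cv2.RETR_EXTERNAL,cv2.CHAIN_APPROX_NONE)[0],key=cv2.contourArea)
    return c[:,0,:].astype(float)
E
python3 - <<'E'
from h import *
from cell import viewer
ms,mt=viewer.camera_model("scene"),viewer.camera_model("top")
S=cv2.imread("pics/scene0.png").astype(int);T=cv2.imread("pics/top0.png").astype(int)
def red(I): return (I[...,2]>130)&(I[...,1]<60)&(I[...,0]<70)
def blue(I): return (I[...,0]>100)&(I[...,2]<50)&(I[...,1]<90)
rs=big(red(S),(270,180,310,210));rt=big(red(T),(260,205,295,235))
for n,c in(("s",rs),("t",rt)): print(n,c.min(0),c.max(0),c.mean(0))
# cap top plane
print("cap top from top cam",plane(mt,(rt.min(0)+rt.max(0))/2,.162))
print("cap tri",tri(ms,(rs.min(0)+rs.max(0))/2,mt,(rt.min(0)+rt.max(0))/2))
# base: all blue pixels' hull in top view
for m,I,roi in((mt,T,(220,190,340,260)),(ms,S,(230,190,350,280))):
    b=blue(I).astype(np.uint8);k=np.zeros_like(b);x0,y0,x1,y1=roi;k[y0:y1,x0:x1]=b[y0:y1,x0:x1]
    ys,xs=np.nonzero(k);P=np.array([plane(m,p,.01)[:2] for p in zip(xs,ys)],np.float32)
    print("base",cv2.minAreaRect(P),len(P))
# dark handle
for n,m,I,roi in(("top",mt,T,(195,200,242,235)),("scene",ms,S,(310,175,355,215))):
    k=(I.max(2)<45); c=big(k,roi); print(n,"handle rect",cv2.minAreaRect(c.astype(np.float32)),c.min(0),c.max(0),cv2.boxPoints(cv2.minAreaRect(c.astype(np.float32))).round(1).tolist())
def crop(I,x0,y0,x1,y1,f): return cv2.resize(I[y0:y1,x0:x1].astype(np.uint8),None,fx=f,fy=f,interpolation=cv2.INTER_CUBIC)
a=crop(S,220,170,360,275,5.5)
cv2.imwrite("pics/c0.png",a);
E
```

```text
s [285. 187.] [296. 195.] [290.7037037  191.07407407]
t [272. 215.] [281. 223.] [276.36 218.8 ]
cap top from top cam [ 0.5315469  -0.06618879  0.162     ]
cap tri [ 0.53122736 -0.06648375  0.16222782]
base ((0.532033383846283, -0.06636059284210205), (0.2671944499015808, 0.09686817228794098), 85.08476257324219) 1634
base ((0.54526287317276, -0.06846970319747925), (0.26751142740249634, 0.07002301514148712), 84.89488220214844) 1340
top handle rect ((221.5243682861328, 216.78048706054688), (26.834863662719727, 9.82840633392334), 6.340191841125488) [208. 211.] [235. 223.] [[207.60000610351562, 220.1999969482422], [208.6999969482422, 210.39999389648438], [235.39999389648438, 213.39999389648438], [234.3000030517578, 223.10000610351562]]
scene handle rect ((333.558837890625, 194.2646942138672), (12.690895080566406, 25.038793563842773), 59.036251068115234) [320. 185.] [345. 206.] [[319.6000061035156, 195.3000030517578], [341.0, 182.39999389648438], [347.6000061035156, 193.3000030517578], [326.1000061035156, 206.10000610351562]]
```

View pics/c0.png

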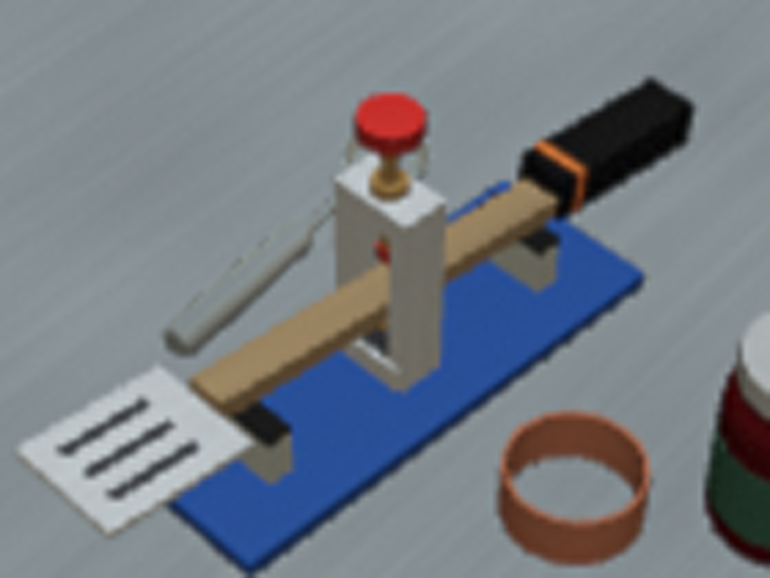

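```bash
cat >> h.py <<'E'
O=np.array([.5316,-.0664]);ang=np.deg2rad(85.0);U=np.array([np.cos(ang),np.sin(ang)]);N=np.array([U[1],-U[0]])
def sidept(m,p,off):
    o,d=ray(m,p);n=np.r_[N,0];k=(off-n@(o-np.r_[O,0]))/(n@d);P=o+k*d
    return (P[:2]-O)@U,P[2]
def tilt(I,m):
    """angle>0: handle up; from wood's lower near edge and upper far edge in the scene view"""
    h=cv2.cvtColor(I.astype(np.uint8),cv2.COLOR_BGR2HSV).astype(int)
    w=(h[...,0]>=8)&(h[...,0]<=25)&(h[...,1]>75)&(h[...,2]>60)
    k=np.zeros_like(w);k[195:255,250:325]=w[195:255,250:325]
    out=[]
    for low,off in((1,.011),(0,-.011)):
        pts=[]
        for x in range(250,325):
            ys=np.nonzero(k[:,x])[0]
            if len(ys)<3: continue
            y=ys.max()+.5 if low else ys.min()-.5
            s,z=sidept(m,(x,y),off)
            if 20e-3<abs(s)<.13: pts.append((s,z))
        P=np.array(pts)
        if len(P)<8: out.append((np.nan,)*3);continue
        g=np.ones(len(P),bool)
        for _ in range(6):
            f=np.polyfit(P[g,0],P[g,1],1);r=np.abs(P[:,1]-np.polyval(f,P[:,0]));g=r<max(.002,2*np.median(r))
        out.append((round(f[0],4),round(f[1],4),int(g.sum())))
    return out
def handle(T,mt,z=.06):
    k=T.max(2)<45;c=big(k,(190,200,260,240));r=cv2.boxPoints(cv2.minAreaRect(c.astype(np.float32)))
    r=r[np.argsort(r[:,0])][:2].mean(0);P=plane(mt,r,z);return P,(P[:2]-O)@U,(P[:2]-O)@N
E
python3 - <<'E'
from h import *
from cell import viewer,readout
ms,mt=viewer.camera_model("scene"),viewer.camera_model("top")
S=cv2.imread("pics/scene0.png").astype(int);T=cv2.imread("pics/top0.png").astype(int)
print("tilt",tilt(S,ms)); print("handle",handle(T,mt))
m=viewer.camera_model("wrist");K,R,t=cam(m);st=readout.get_state();Rt=np.array(st["tcp_rot"])
print("wrist cam in tool",(Rt.T@(-R.T@t-st["eef_pos"])).round(3),(R@Rt).round(2).tolist(),np.round(K,0).tolist())
# start pose for pushing: TCP at s=0.27, tool y along U
h=handle(T,mt)
for s in(.245,.27): print(s,O+U*s)
d=np.r_[O+U*.25,.06]-st["eef_pos"];print("tool shift",(Rt.T@d).round(4), "yaw now",np.rad2deg(np.arctan2(Rt[1,1],Rt[0,1])))
E
```

```text
tilt [(np.float64(-0.066), np.float64(0.0549), 35), (np.float64(-0.0836), np.float64(0.0617), 40)]
handle (array([0.54837128, 0.13781604, 0.06      ]), np.float64(0.2049006456873341), np.float64(-0.0010911368496422282))
wrist cam in tool [-0.153  0.001 -0.067] [[0.0, 1.0, -0.0], [-0.24, 0.0, 0.97], [0.97, -0.0, 0.24]] [[351.0, 0.0, 280.0], [0.0, 351.0, 209.0], [0.0, 0.0, 1.0]]
0.245 [0.55295316 0.1776677 ]
0.27 [0.55513205 0.20257257]
tool shift [ 0.1713 -0.2884  0.4761] yaw now 73.05477100476068
```

{"method": "carry_out", "body": {
  "increments": [
    [[0, -0.03, 0.05, 0, 0, 0], [0, -0.03, 0.05, 0, 0, 0], [0, -0.03, 0.05, 0, 0, 0], [0, -0.03, 0.05, 0, 0, 0], [0, -0.03, 0.05, 0, 0, 0], [0, -0.03, 0.05, 0, 0, 0], [0, -0.03, 0.05, -6, 0, 0], [0, 0, 0, -6, 0, 0]]
  ],
  "claw": 1,
  "grip_force": 10
}}

```text
clock: 1.1
eef_pos: [0.4579, 0.2919, 0.2313]
tcp_rot: [[0.0, 0.087, 0.996], [-0.001, 0.996, -0.087], [-1.0, -0.001, 0.0]]
force: [-0.8, 0.9, -0.7]
opening: 0.0141
```

```bash
cat > st.py <<'E'
from h import *
from cell import readout,viewer
s=readout.get_state();Rt=np.array(s["tcp_rot"]);p=np.array(s["eef_pos"])
print("t",s["clock"],"p",p.round(4),"s,n",((p[:2]-O)@U).round(4),((p[:2]-O)@N).round(4),"F",np.round(s["force"],2),"yaw",np.rad2deg(np.arctan2(Rt[1,1],Rt[0,1])).round(2),"open",round(s["opening"],4),"xaxis",Rt[:,0].round(4))
def to(s_,n_,z): print("shift to",s_,n_,z,(Rt.T@(np.r_[O+U*s_+N*n_,z]-p)).round(4))
E
python3 -c "
from st import *
to(.26,0,.057)"
```

```text
t 1.1 p [0.4579 0.2919 0.2313] s,n 0.3505 -0.1046 F [-0.85  0.89 -0.7 ] yaw 85.0 open 0.0141 xaxis [ 2.e-04 -9.e-04 -1.e+00]
shift to 0.26 0 0.057 [ 0.1744 -0.0904  0.1046]
```

{"method": "carry_out", "body": {
  "increments": [
    [[0, -0.045, 0.052, 0, 0, 0], [0.02, -0.045, 0.052, 0, 0, 0], [0.05, 0, 0, 0, 0, 0], [0.05, 0, 0, 0, 0, 0], [0.04, 0, 0, 0, 0, 0], [0.015, 0, 0, 0, 0, 0], [0, 0, 0, 0, 0, 0]]
  ]
}}

```text
clock: 1.98
eef_pos: [0.5408, 0.207, 0.0587]
tcp_rot: [[-0.001, 0.086, 0.996], [-0.001, 0.996, -0.086], [-1.0, -0.001, -0.001]]
force: [0.2, -0.5, -0.8]
opening: 0.0003
```

```bash
python3 -c "
from st import *
to(.223,0,.057)"
```

```text
t 1.975 p [0.5408 0.207  0.0587] s,n 0.2731 -0.0147 F [ 0.15 -0.45 -0.83] yaw 85.05 open 0.0003 xaxis [-1.5e-03 -6.0e-04 -1.0e+00]
shift to 0.223 0 0.057 [ 0.0017 -0.0501  0.0146]
```

{"method": "carry_out", "body": {
  "increments": [
    [[0, -0.02, 0.015, 0, 0, 0], [0.002, -0.02, 0, 0, 0, 0], [0, -0.005, 0, 0, 0, 0], [0, -0.005, 0, 0, 0, 0], [0, -0.005, 0, 0, 0, 0], [0, -0.005, 0, 0, 0, 0], [0, -0.005, 0, 0, 0, 0], [0, 0, 0, 0, 0, 0]]
  ]
}}

```text
clock: 2.98
eef_pos: [0.5508, 0.141, 0.0574]
tcp_rot: [[0.001, 0.086, 0.996], [0.0, 0.996, -0.086], [-1.0, 0.0, 0.001]]
force: [0.9, 3.4, 2.5]
opening: 0.0006
```

```bash
cat > look.py <<'E'
from st import *
import time
S=viewer.capture("scene");T=viewer.capture("top");n=int(s["clock"]*10)
cv2.imwrite(f"pics/s{n}.png",S);cv2.imwrite(f"pics/t{n}.png",T)
print("tilt",[tuple(map(float,a)) for a in tilt(S.astype(int),viewer.camera_model("scene"))])
try: print("handle",handle(T.astype(int),viewer.camera_model("top"))[1:])
except Exception as e: print(e)
E
python3 look.py
```

```text
t 2.975 p [0.5508 0.141  0.0574] s,n 0.2082 0.001 F [0.94 3.4  2.49] yaw 85.05 open 0.0006 xaxis [ 6.e-04  1.e-04 -1.e+00]
tilt [(-1.0169, -0.0215, 44.0), (-0.0993, 0.0631, 40.0)]
handle (np.float64(0.19819597756581167), np.float64(0.017726555045701656))
```

{"method": "carry_out", "body": {
  "increments": [
    [[0, 0.01, 0, 0, 0, 0], [0, 0.01, 0, 0, 0, 0], [0, 0, 0, 0, 0, 0], [0, 0, 0, 0, 0, 0], [0, 0, 0, 0, 0, 0]]
  ]
}}

```text
clock: 3.7
eef_pos: [0.5521, 0.1608, 0.0571]
tcp_rot: [[-0.0, 0.086, 0.996], [-0.0, 0.996, -0.086], [-1.0, -0.0, -0.0]]
force: [-0.1, -1.0, -0.1]
opening: 0.0003
```

```bash
python3 look.py; python3 -c "
import cv2
a=cv2.imread('pics/s36.png')
print(a is None)
" ; ls pics; f=$(ls -t pics/s[0-9]*.png|head -1); python3 -c "
import cv2
a=cv2.imread('$f');cv2.imwrite('pics/v1.png',cv2.resize(a[150:275,220:370],None,fx=5,fy=5,interpolation=cv2.INTER_CUBIC))"
```

```text
t 3.7 p [0.5521 0.1608 0.0571] s,n 0.2281 0.0006 F [-0.05 -1.   -0.09] yaw 85.05 open 0.0003 xaxis [-3.e-04 -2.e-04 -1.e+00]
tilt [(-0.9952, -0.0248, 43.0), (-0.0677, 0.0616, 44.0)]
handle (np.float64(0.2216447169845475), np.float64(0.009882083659352333))
True
c0.png
s29.png
s37.png
scene0.png
t29.png
t37.png
top0.png[ WARN:0@0.017] global loadsave.cpp:275 findDecoder imread_('pics/s36.png'): can't open/read file: check file path/integrity
```

View pics/v1.png

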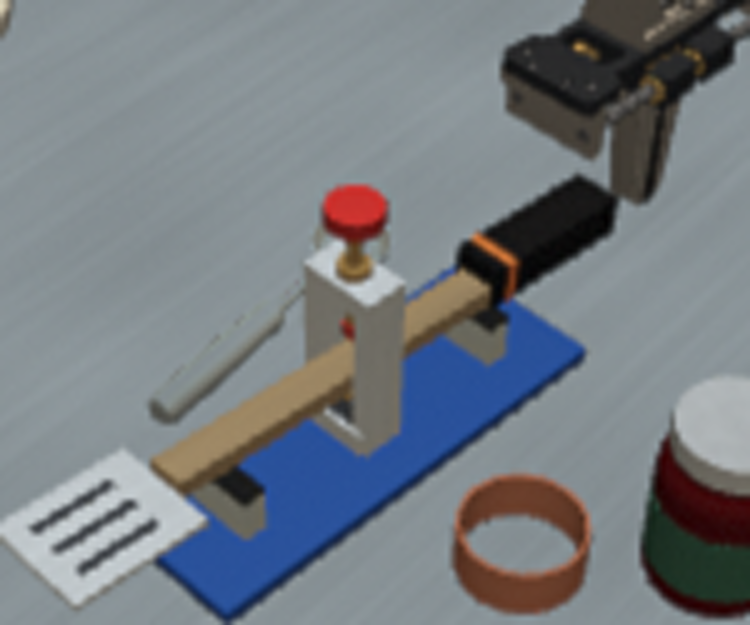

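The shaft is clear of the gripper in this view, but it's still handle-down. The copper cutter at lower right contaminates my lower-edge mask, so I'll filter by height.

```bash
sed -i 's/if 20e-3<abs(s)<.13: pts/if 20e-3<abs(s)<.13 and .03<z<.085: pts/; s/            ys=np.nonzero(k\[:,x\])\[0\]/            yc=(proj(m,np.r_[O+U*np.interp(x,XS,SS),.056])[0,1]);ys=np.nonzero(k[:,x])[0];ys=ys[abs(ys-yc)<12]/' h.py
sed -i 's/^    out=\[\]$/    SS=np.linspace(-.2,.2,41);XS=np.array([proj(m,np.r_[O+U*q,.056])[0,0] for q in SS]);out=[]/' h.py
cat > ev.py <<'E'
from h import *
from cell import viewer
import sys
m=viewer.camera_model("scene")
for f in sys.argv[1:]: print(f,[tuple(map(float,a)) for a in tilt(cv2.imread(f).astype(int),m)])
E
python3 ev.py pics/scene0.png pics/s29.png pics/s37.png
```

```text
pics/scene0.png [(-0.0827, 0.0536, 44.0), (-0.0836, 0.0617, 40.0)]
pics/s29.png [(-0.1032, 0.0543, 46.0), (-0.0993, 0.0631, 40.0)]
pics/s37.png [(-0.0648, 0.0535, 46.0), (-0.0677, 0.0616, 44.0)]
```

{"method": "carry_out", "body": {
  "increments": [
    [[0, -0.015, 0, 0, 0, 0], [0, -0.004, 0, 0, 0, 0], [0, -0.003, 0, 0, 0, 0], [0, -0.003, 0, 0, 0, 0], [0, 0, 0, 0, 0, 0]]
  ]
}}

```text
clock: 4.42
eef_pos: [0.5501, 0.1359, 0.0572]
tcp_rot: [[0.0, 0.086, 0.996], [-0.0, 0.996, -0.086], [-1.0, -0.0, 0.0]]
force: [-0.3, 0.2, 0.7]
opening: 0.001
```

{"method": "carry_out", "body": {
  "increments": [
    [[0, 0.01, 0, 0, 0, 0], [0, 0.01, 0, 0, 0, 0], [0, 0, 0, 0, 0, 0], [0, 0, 0, 0, 0, 0], [0, 0, 0, 0, 0, 0], [0, 0, 0, 0, 0, 0]]
  ]
}}

```text
clock: 5.18
eef_pos: [0.5517, 0.1558, 0.0571]
tcp_rot: [[-0.0, 0.086, 0.996], [-0.0, 0.996, -0.086], [-1.0, -0.0, -0.0]]
force: [-0.7, -0.1, -0.4]
opening: 0.0007
```

```bash
python3 look.py
```

```text
t 5.175 p [0.5517 0.1558 0.0571] s,n 0.2231 0.0007 F [-0.67 -0.11 -0.37] yaw 85.04 open 0.0007 xaxis [-1.e-04 -1.e-04 -1.e+00]
tilt [(-0.0298, 0.0545, 42.0), (-0.0268, 0.0622, 45.0)]
handle (np.float64(0.21483526939060368), np.float64(0.014625166587507973))
```

{"method": "carry_out", "body": {
  "increments": [
    [[0, -0.016, 0, 0, 0, 0], [0, -0.003, 0, 0, 0, 0], [0, -0.002, 0, 0, 0, 0], [0, -0.0025, 0, 0, 0, 0], [0, 0, 0, 0, 0, 0]]
  ]
}}

```text
clock: 5.9
eef_pos: [0.5498, 0.1325, 0.0572]
tcp_rot: [[0.0, 0.086, 0.996], [-0.0, 0.996, -0.086], [-1.0, -0.0, 0.0]]
force: [-0.2, 0.9, 0.9]
opening: 0.0006
```

{"method": "carry_out", "body": {
  "increments": [
    [[0, 0.005, 0, 0, 0, 0], [0, 0.015, 0, 0, 0, 0], [0, 0, 0, 0, 0, 0], [0, 0, 0, 0, 0, 0], [0, 0, 0, 0, 0, 0], [0, 0, 0, 0, 0, 0]]
  ]
}}

```text
clock: 6.65
eef_pos: [0.5515, 0.1523, 0.0571]
tcp_rot: [[-0.0, 0.086, 0.996], [-0.0, 0.996, -0.086], [-1.0, -0.0, -0.0]]
force: [-0.5, -0.4, -0.0]
opening: 0.0004
```

```bash
python3 look.py; f=$(ls -t pics/s[0-9]*.png|head -1); python3 -c "
import cv2
a=cv2.imread('$f');cv2.imwrite('pics/v2.png',cv2.resize(a[150:275,220:370],None,fx=5,fy=5,interpolation=cv2.INTER_CUBIC))"
```

```text
t 6.65 p [0.5515 0.1523 0.0571] s,n 0.2196 0.0007 F [-0.51 -0.35 -0.03] yaw 85.04 open 0.0004 xaxis [-1.e-04 -1.e-04 -1.e+00]
tilt [(-0.0084, 0.0545, 44.0), (-0.0077, 0.0622, 44.0)]
handle (np.float64(0.21219858490109955), np.float64(0.011792562252055142))
```

View pics/v2.png

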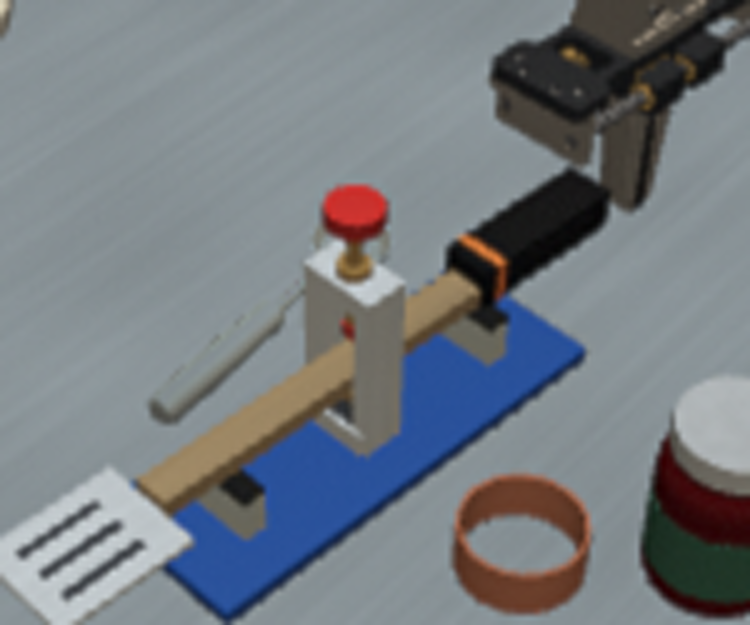

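```bash
cat > yaw.py <<'E'
from h import *
from cell import viewer
import sys,glob,os
mt=viewer.camera_model("top");ms=viewer.camera_model("scene")
def wood(I,m,x0,x1,hw,y0,y1):
    h=cv2.cvtColor(I,cv2.COLOR_BGR2HSV).astype(int);w=(h[...,0]>=8)&(h[...,0]<=25)&(h[...,1]>75)&(h[...,2]>50)
    out=[]
    for x in range(x0,x1):
        ys=np.nonzero(w[y0:y1,x])[0]+y0
        if 3<=len(ys)<=9: 
            P=plane(m,(x,ys.mean()),.062);s=(P[:2]-O)@U
            if abs(s)>.022: out.append((s,(P[:2]-O)@N))
    return np.array(out)
for f in sys.argv[1:]:
    P=wood(cv2.imread(f),mt,235,325,0,205,240);q=np.polyfit(P[:,0],P[:,1],1)
    r=P[:,1]-np.polyval(q,P[:,0]);g=abs(r)<.003;q=np.polyfit(P[g,0],P[g,1],1)
    print(f,"shaft yaw rel U",q.round(4),g.sum(),P[g,0].min().round(3),P[g,0].max().round(3))
# base edges in both views: slope bias and yaw
T=cv2.imread("pics/top0.png").astype(int);S=cv2.imread("pics/scene0.png").astype(int)
bl=lambda I:(I[...,0]>I[...,2]+50)&(I[...,0]>70)
b=bl(S);E=[]
for x in range(268,325):
    ys=np.nonzero(b[200:275,x])[0]
    if len(ys): E.append(sidept(ms,(x,ys.max()+200.5),.05))
E=np.array(E);g=np.ones(len(E),bool)
for _ in range(5): q=np.polyfit(E[g,0],E[g,1],1);g=abs(E[:,1]-np.polyval(q,E[:,0]))<.003
print("base near edge slope, z",q.round(4),g.sum())
b=bl(T)
for nm,fn in(("far",max),("near",min)):
    E=[]
    for x in range(242,316):
        ys=np.nonzero(b[195:255,x])[0]
        if len(ys):
            P=plane(mt,(x,fn(ys)+195+(.5 if fn is max else -.5)),.008);E.append(((P[:2]-O)@U,(P[:2]-O)@N))
    E=np.array(E);g=np.ones(len(E),bool)
    for _ in range(5): q=np.polyfit(E[g,0],E[g,1],1);g=abs(E[:,1]-np.polyval(q,E[:,0]))<.003
    print("base top-view edge yaw",nm,q.round(4),g.sum())
E
python3 yaw.py pics/top0.png $(ls -tr pics/t[0-9]*.png)
```

```text
pics/top0.png shaft yaw rel U [-0.0098 -0.0002] 59 -0.111 0.104
pics/t29.png shaft yaw rel U [-0.0058 -0.0004] 60 -0.122 0.11
pics/t37.png shaft yaw rel U [-0.0026 -0.0006] 60 -0.122 0.11
pics/t51.png shaft yaw rel U [ 0.0048 -0.0006] 59 -0.129 0.086
pics/t66.png shaft yaw rel U [ 0.0086 -0.0006] 59 -0.131 0.101
base near edge slope, z [0.0004 0.009 ] 57
base top-view edge yaw far [-0.0004 -0.0487] 74
base top-view edge yaw near [0.0011 0.0496] 74
```

The base's near edge reads level, so there's no bias there. The shaft has a true yaw of about 0.009 rad, which biases the tilt by about -0.012, so the corrected tilt is about +0.004 rad, which is level. Next I go up and over to the cap, which also gives the turner more than a second untouched.

{"method": "carry_out", "body": {
  "increments": [
    [[-0.055, 0.005, 0, 0, 0, 0], [-0.06, 0, 0, 0, 0, 0], [-0.06, 0, 0, 0, 0, 0], [0, -0.05, 0, 0, 0, 0], [0, -0.05, 0, 0, 0, 0], [0, -0.05, 0, 0, 0, 0], [0, -0.05, 0, 0, 0, 0], [0, -0.0246, 0, 0, 0, 0]]
  ]
}}

```text
clock: 7.75
eef_pos: [0.532, -0.0686, 0.2322]
tcp_rot: [[0.0, 0.088, 0.996], [-0.0, 0.996, -0.088], [-1.0, -0.0, 0.0]]
force: [0.2, 0.2, 0.4]
opening: 0.0006
```

{"method": "carry_out", "body": {
  "increments": [
    [[0, 0, 0, 0, 0, 0], [0, 0, 0, 0, 0, 0], [0, 0, 0, 0, 0, 0], [0, 0, 0, 0, 0, 0]]
  ]
}}

```text
clock: 8.25
eef_pos: [0.5326, -0.0655, 0.2321]
tcp_rot: [[-0.0, 0.085, 0.996], [0.0, 0.996, -0.085], [-1.0, 0.0, -0.0]]
force: [-0.3, 0.4, 0.5]
opening: 0.0005
```

```bash
cat >> look.py <<'E'
import os
os.system(f"python3 yaw.py pics/t{n}.png|head -1")
E
python3 look.py; python3 -c "
from st import *
to(0,0,.185)"
```

```text
pics/t82.png shaft yaw rel U [-0.0004 -0.004 ] 37 -0.132 0.101
t 8.25 p [ 0.5326 -0.0655  0.2321] s,n 0.001 0.001 F [-0.28  0.43  0.53] yaw 85.12 open 0.0005 xaxis [-0.e+00  1.e-04 -1.e+00]
tilt [(-0.0132, 0.0541, 45.0), (-0.0077, 0.0622, 44.0)]
handle (np.float64(0.11433601669144902), np.float64(-0.0024188253948698598))
t 8.35 p [ 0.5326 -0.0657  0.2321] s,n 0.0008 0.0009 F [-0.22  0.07 -0.3 ] yaw 85.1 open 0.0002 xaxis [-0.  0. -1.]
shift to 0 0 0.185 [ 0.0471 -0.0008 -0.0009]
```

{"method": "carry_out", "body": {
  "increments": [
    [[0.03, -0.0008, -0.0009, 0, 0, 0], [0.015, 0, 0, 0, 0, 0], [0.004, 0, 0, 0, 0, 0], [0.004, 0, 0, 0, 0, 0], [0.004, 0, 0, 0, 0, 0], [0.003, 0, 0, 0, 0, 0], [0.003, 0, 0, 0, 0, 0], [0, 0, 0, 0, 0, 0]]
  ]
}}

```text
clock: 9.35
eef_pos: [0.5317, -0.067, 0.169]
tcp_rot: [[0.0, 0.086, 0.996], [0.0, 0.996, -0.086], [-1.0, 0.0, 0.0]]
force: [-0.6, -0.1, 0.8]
opening: 0.0007
```

```bash
python3 look.py|tail -3
```

```text
t 9.35 p [ 0.5317 -0.067   0.169 ] s,n -0.0006 0.0001 F [-0.63 -0.05  0.8 ] yaw 85.05 open 0.0007 xaxis [ 2.e-04  0.e+00 -1.e+00]
tilt [(-0.0083, 0.0543, 43.0), (-0.0077, 0.0622, 44.0)]
handle (np.float64(0.18487300483128608), np.float64(0.0006335865783695147))
```

{"method": "carry_out", "body": {
  "increments": [
    [[0.002, 0, 0, 0, 0, 0], [0.0015, 0, 0, 0, 0, 0], [0, 0, 0, 0, 0, 0], [0, 0, 0, 0, 0, 0]]
  ]
}}

```text
clock: 9.95
eef_pos: [0.5317, -0.067, 0.1657]
tcp_rot: [[0.0, 0.086, 0.996], [-0.0, 0.996, -0.086], [-1.0, -0.0, 0.0]]
force: [0.6, -0.1, 0.9]
opening: 0.0004
```

{"method": "carry_out", "body": {
  "increments": [
    [[0.001, 0, 0, 0, 0, 0], [0, 0, 0, 0, 0, 0], [0, 0, 0, 0, 0, 0]]
  ]
}}

```text
clock: 10.32
eef_pos: [0.5317, -0.067, 0.1647]
tcp_rot: [[0.0, 0.086, 0.996], [-0.0, 0.996, -0.086], [-1.0, -0.0, 0.0]]
force: [-0.4, 0.5, 2.1]
opening: 0.0004
```

{"method": "carry_out", "body": {
  "increments": [
    [[0.001, 0, 0, 0, 0, 0], [0, 0, 0, 0, 0, 0], [0, 0, 0, 0, 0, 0]]
  ]
}}

```text
clock: 10.7
eef_pos: [0.5318, -0.067, 0.1639]
tcp_rot: [[0.0, 0.086, 0.996], [-0.0, 0.996, -0.086], [-1.0, -0.0, 0.0]]
force: [0.3, -0.3, 5.0]
opening: 0.0007
```

```bash
python3 look.py|tail -3;python3 -c "
from st import *"
```

```text
t 10.7 p [ 0.5318 -0.067   0.1639] s,n -0.0006 0.0002 F [ 0.29 -0.26  5.01] yaw 85.05 open 0.0007 xaxis [ 4.e-04 -1.e-04 -1.e+00]
tilt [(0.0067, 0.0554, 39.0), (-0.0077, 0.0622, 44.0)]
handle (np.float64(0.18508126719208431), np.float64(0.0023110191148815753))
t 10.8 p [ 0.5318 -0.067   0.1639] s,n -0.0006 0.0002 F [-0.14 -0.42  5.66] yaw 85.05 open 0.0007 xaxis [ 4.e-04 -1.e-04 -1.e+00]
```

{"method": "carry_out", "body": {
  "increments": [
    [[0.0005, 0, 0, 0, 0, 0], [0.0006, 0, 0, 0, 0, 0], [0, 0, 0, 0, 0, 0], [0, 0, 0, 0, 0, 0]]
  ]
}}

```text
clock: 11.3
eef_pos: [0.5318, -0.067, 0.1631]
tcp_rot: [[0.001, 0.086, 0.996], [-0.0, 0.996, -0.086], [-1.0, -0.0, 0.001]]
force: [-1.3, -0.4, 7.9]
opening: 0.0004
```

```bash
python3 look.py|tail -3;python3 -c "
from st import *"
```

```text
t 11.3 p [ 0.5318 -0.067   0.1631] s,n -0.0006 0.0003 F [-1.29 -0.38  7.86] yaw 85.05 open 0.0004 xaxis [ 6.e-04 -1.e-04 -1.e+00]
tilt [(-0.0093, 0.0543, 43.0), (-0.0077, 0.0622, 44.0)]
handle (np.float64(0.18508126719208431), np.float64(0.0023110191148815753))
t 11.4 p [ 0.5319 -0.0671  0.1631] s,n -0.0006 0.0003 F [-1.41  0.02  9.07] yaw 85.05 open 0.0005 xaxis [ 7.e-04 -1.e-04 -1.e+00]
```

{"method": "carry_out", "body": {
  "increments": [
    [[0.0004, 0, 0, 0, 0, 0], [0, 0, 0, 0, 0, 0], [0, 0, 0, 0, 0, 0], [0, 0, 0, 0, 0, 0]]
  ]
}}

```text
clock: 11.9
eef_pos: [0.5319, -0.0671, 0.1628]
tcp_rot: [[0.001, 0.086, 0.996], [-0.0, 0.996, -0.086], [-1.0, -0.0, 0.001]]
force: [-1.4, -0.0, 10.2]
opening: 0.0003
```

{"method": "carry_out", "body": {
  "increments": [
    [[0, 0, 0, 0, 0, 0]]
  ]
}}

```text
clock: 12.02
eef_pos: [0.5319, -0.0671, 0.1628]
tcp_rot: [[0.001, 0.086, 0.996], [-0.0, 0.996, -0.086], [-1.0, -0.0, 0.001]]
force: [-1.2, 0.3, 9.4]
opening: 0.0003
```

{"method": "carry_out", "body": {
  "increments": [
    [[0, 0, 0, 0, 0, 0]]
  ]
}}

```text
clock: 12.15
eef_pos: [0.5318, -0.0671, 0.1628]
tcp_rot: [[0.001, 0.086, 0.996], [-0.0, 0.996, -0.086], [-1.0, -0.0, 0.001]]
force: [-1.9, 0.1, 8.9]
opening: 0.0009
```

{"method": "carry_out", "body": {
  "increments": [
    [[-0.001, 0, 0, 0, 0, 0], [-0.002, 0, 0, 0, 0, 0], [-0.005, 0, 0, 0, 0, 0], [-0.02, 0, 0, 0, 0, 0], [-0.04, 0, 0, 0, 0, 0], [-0.02, 0.04, -0.03, 0, 0, 0], [0, 0.05, -0.03, 0, 0, 0], [0, 0.05, -0.03, 0, 0, 0]]
  ]
}}

```text
clock: 13.15
eef_pos: [0.453, 0.0813, 0.2505]
tcp_rot: [[0.001, 0.087, 0.996], [0.0, 0.996, -0.087], [-1.0, 0.0, 0.0]]
force: [0.3, 0.5, 0.6]
opening: 0.0006
```

{"method": "carry_out", "body": {
  "increments": [
    [[0, 0.05, -0.03, 0, 0, 0], [0, 0.05, -0.03, 0, 0, 0], [0, 0, 0, 0, 0, 0], [0, 0, 0, 0, 0, 0]]
  ]
}}

```text
clock: 13.65
eef_pos: [0.4028, 0.1848, 0.2501]
tcp_rot: [[0.0, 0.085, 0.996], [-0.001, 0.996, -0.085], [-1.0, -0.001, 0.0]]
force: [0.2, -0.2, 0.1]
opening: 0.0007
```

```bash
python3 look.py; f=$(ls -t pics/s[0-9]*.png|head -1); python3 -c "
import cv2
a=cv2.imread('$f');cv2.imwrite('pics/v3.png',cv2.resize(a[150:275,220:370],None,fx=5,fy=5,interpolation=cv2.INTER_CUBIC))
from h import *
from cell import viewer
I=a.astype(int);red=(I[...,2]>130)&(I[...,1]<60)&(I[...,0]<70)
c=big(red,(270,180,310,215));m=viewer.camera_model('scene');x=(c.min(0)+c.max(0))/2
I0=cv2.imread('pics/scene0.png').astype(int);c0=big((I0[...,2]>130)&(I0[...,1]<60)&(I0[...,0]<70),(270,180,310,215));x0=(c0.min(0)+c0.max(0))/2
print('cap mid z before/after',sidept(m,x0,0),sidept(m,x,0))"
```

```text
pics/t136.png shaft yaw rel U [ 0.0095 -0.0006] 59 -0.132 0.101
t 13.65 p [0.4028 0.1848 0.2501] s,n 0.239 -0.1502 F [ 0.17 -0.22  0.14] yaw 85.12 open 0.0007 xaxis [ 1.e-04 -5.e-04 -1.e+00]
tilt [(-0.0126, 0.054, 44.0), (-0.0077, 0.0622, 44.0)]
handle (np.float64(0.1847112790865334), np.float64(0.0019152149658404338))
cap mid z before/after (np.float64(-0.0010520533122567058), np.float64(0.1629324179395516)) (np.float64(-0.0008371425900502757), np.float64(0.1453275741701423))
```

View pics/v3.png

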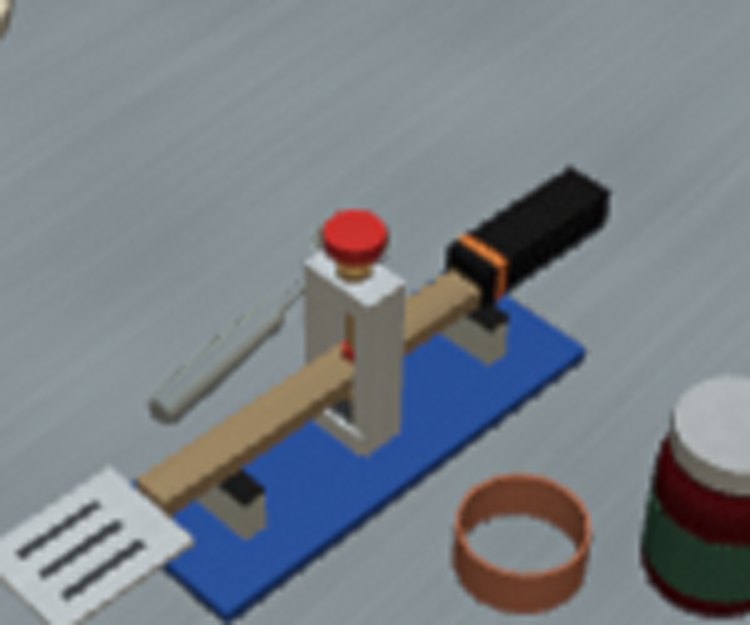

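The cap is down by about 17 mm, with the pin tip on the shaft at (349,350). The turner is level and the robot is clear of everything, so I'm handing in.

```bash
python3 -c "
from cell import workorder; print(workorder.job_done())"
```

```text
the job is handed in; nothing more can be done
None
```

The turner is balanced level on the knife edge, and the pin is down on it. I handed the job in at about 13.8 s.

- **Sliding:** I pushed the handle end about 20 mm towards the blade in three gentle pushes, reading no more than about 3.5 N. After each push I backed off and measured the tilt. The turner then stood untouched for more than 2 s before I lowered the pin.
- **Marking:** I pressed the pin with about 9.5 N (single readings from 8.9 to 10.2 N) for about 0.4 s, then withdrew straight up.
- **Tilt check:** The last scene image gave a raw tilt of -0.008 to -0.013 rad. The shaft is turned about 0.009 rad on the stand. Correcting for that puts the tilt at 0.000 to +0.005 rad, well inside 0.03. It matched the tilt before the press.
- **Pin check:** The cap measured about 17.6 mm lower than at the start, against 16 mm expected. The difference is within camera error.
- **Outliers:** One raw tilt reading during the press was +0.007 rad on one edge of the shaft; the readings before and after it did not repeat that. Early handle-position readings with the gripper in view were spoiled by the gripper, so I did not use them.
- **Other items:** I kept the arm clear of the other things, and those in the last close-up look unmoved. I did not measure their positions.

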